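Close the vial compartment and hold the purge lever at the third click

TASK

Slide the blue cover of the purge box fully shut over the vials. Only then swing the yellow purge lever by its red knob exactly three clicks from its rest, never on to the fourth, and finish while still holding the lever there, since it springs back when let go. Do not disturb the glassware, tools and trays standing about.

Things in the scene. Friction and masses are not known exactly. Their poses are not given: they have to be found in the camera images.
- purge_box: White purge box fixed to the bench. Origin on the bench; own z up. White part: own x -65 to +65, y -85 to +155 mm, 50 mm high, guide rails on its long sides (x +-71 mm) to 62 mm. Open vial compartment at its +y end (y 30 to 145 mm). Grey lever station, 30 mm high, at its -y end: x -65 to +100, y -225 to -85 mm; on it the lever, its toothed disc and pawl up to 54 mm high.
- cover (a joint): Slide of the blue cover in m: 0 = fully shut against the end stop at the box's +y end, grows as it opens towards the box's -y, up to 0.105. To shut it, slide it along the box's own +y. About 2 N friction; it stays where it is left. Plate 125 mm long (y), 128 mm wide, 6 mm thick, its top 58 mm above the bench.
- cover_handle (a point): Centre of the black upright ridge on top of the cover by which it is moved: 60 mm long along the box's x, 14 mm thick along the box's y, 30 mm high (58 to 88 mm above the bench); this point is 73 mm above the bench and moves with the cover.
- lever (a joint): Angle of the yellow lever, rad: 0 = at rest on its stop; grows clockwise seen from above, to 1.15. Notches every 0.21 (third click 0.63), tooth crests half-way between (0.525 before, 0.735 after the third). Push at the knob: 3 N at rest, up to 8 N on the way: it rises by 3 to 5 N on leaving each notch and drops as much over the crest. Clicks do not hold it: let go, it springs back to 0.
- knob_center (a point): Centre of the red upright knob on the lever's end: a round post 20 mm in diameter, 42 mm high (48 to 90 mm above the bench), free to spin about its own axis; this point is on that axis, 69.5 mm above the bench. It travels level on a circle of 85 mm radius about lever_pivot, 18 mm per click. The yellow arm beneath it is up to 48 mm above the bench.
- lever_pivot (a point): Point on the lever's vertical pivot axis, level with the knob's centre; at the box's own x +10 mm, y -150 mm. Seen from it in the box's axes, the knob at rest lies at x -74, y -43 mm, and at the third click at x -85, y +9 mm.
- vial_a: Bystander: small amber vial, 18 mm in diameter and 34 mm high, standing in the compartment; origin at its foot.
- vial_b: Bystander: the second such vial in the compartment.
- solvent_bottle: Bystander: amber bottle with a pale label and blue cap, 72 mm in diameter and 150 mm high; origin at its foot.
- beaker: Bystander: white beaker, 66 mm in diameter and 85 mm high, standing beyond the +y end of the box, 70 to 110 mm off; origin at its foot.
- wrench: Bystander: steel wrench lying on the bench behind the box.
- cap_tray: Bystander: grey open tray, 90 by 120 by 30 mm; origin under its middle.
- septa_jar: Bystander: small clear jar with white lid, 56 mm in diameter and 60 mm high; origin at its foot.

How it is judged:
On the way, in this order (a step that is already met when the one before it is completed fails the run):
1. the cover is fully shut, the lever still at rest (value of joint cover below 0.004 m and value of joint lever below 0.105 rad), for 0.2 s.
2. the lever is held at the third click (value of joint cover below 0.004 m and value of joint lever between 0.54 and 0.72 rad and contact force between the fingers and lever above 1 N), for 0.5 s.
At the end, for the whole second after the job is handed in: Cover within 4 mm of fully shut; lever past the third tooth and short of the fourth (0.54 to 0.72 rad) with the fingers pressing on the lever or its knob with more than 1 N, through the last second (all of step 2); the arm keeps its last pose, push and grip.
It fails at once if the lever is worked while the cover is still open (value of joint lever above 0.15 rad and value of joint cover above 0.008 m).
It fails at once if the lever goes on to the fourth click (value of joint lever above 0.76 rad).
It fails at once if a vial, bottle, beaker, wrench, tray or jar is disturbed (a vial by 20 mm, another by 30 mm) (distance of any of vial_a, vial_b from where it was at the start of the episode above 0.02 m or distance of any of solvent_bottle, beaker, wrench, cap_tray, septa_jar from where it was at the start of the episode above 0.03 m).
It also fails if it takes over 48 s, if anything falls off the work surface, if the arm or the gripper's body presses on something with over 40 N, if the wrist force passes 120 N, or if a joint passes its speed limit or range.

ROBOT

A 7-joint arm with a two-finger parallel gripper is mounted at the origin on the work surface. World frame = base frame: x ahead of the robot, y to its left, z up, the work surface at z = 0. Lengths are in m, angles in rad, forces in N, time in s.
With the tool pointing down it reaches from about 0.425 to 0.825 m from the base axis. Payload 3.6 kg.
Tool frame: the origin (TCP) lies midway between the tips of the shut fingers; the grasp point (between the pads) lies 19 mm behind it; x points along the fingers, y is the direction in which the jaws open and shut, and the axes are right-handed (so a half turn about x gives the same grasp; the last joint's range is limited). The gripper opens to 85 mm and grips with 20 to 120 N. Pads are 22 mm wide; open, the fingers measure 114 mm over their backs; the gripper's body (76 mm by 85 mm) begins 54 mm behind the grasp point. The pads swing forward as they close: fully open they stand 13 mm farther back than shut.
Start: joints at [-1.302, 0.615, -0.013, 1.423, 0.008, 1.103, -0.04], TCP at [0.189, 0.622, 0.231] pointing down, gripper open.
Joint ranges: [-3.12, 3.12], [-0.3, 2.06], [-1.34, 1.32], [0.26, 2.42], [-1.36, 4.5], [0.01, 1.98], [-2.84, 2.84]. Speed limits (rad/s): [2.79, 2.79, 3.14, 3.14, 3.14, 3.14, 3.14].

INTERFACE

Orientations are given as a 3x3 rotation matrix whose columns are the frame's x, y, z axes.
In Python, from workcell import r, grab_frame, camera_model gives the robot as it stands.
- The arm moves only by the tool drive_tool, never from a script. Its arguments are lists of equal length, an entry for each row: "travel": the shift along the tool's x, y, z in cm, a list of three; "turn": the turn about the tool's x in rad. In form: {"travel": [[tx, ty, tz], ...], "turn": [turn, ...]}. A call has 1 to 20 rows; each row shifts and turns the commanded pose from where the row before left it, along the tool's axes as they then stand; what a row does not reach is not made up. A row lasts 1/10 s, in which the tool goes at most 50 mm and 8.59 degrees, less where a joint would pass 70% of its speed; a pose out of reach is approached as far as the arm can. A call with a gripper value outside its range is refused whole. "claw" is the opening, from -1 (shut) to 1 (fully open), set as the call begins (left out, the last holds). The fingers move at their own pace and stop on an object; "grip_force" is the grip in N (left out, the last holds). Time passes only in rows, so rows that do not move let the fingers close. It gives the time, the measured TCP pose, the force and the opening at its end, in the units of the state.
- r.read_state(): the state, without advancing time (a new reading comes with each control period).
- grab_frame(name): name is "scene" or "top" or "wrist"; returns (picture, depth): 480x640x3 uint8, blue, green, red; 480x640 float32, m along the optical axis (not along the pixel's ray), 0 where there is no reading.
- camera_model(name): a dict with "camera_matrix" (3x3 intrinsics, pixels), "eye" and "orientation" of the camera in the world; the wrist camera has in their place "tool_from_camera" (4x4, takes a point from camera to tool coordinates, whose origin is the TCP and whose axes are the tool frame's). Camera axes: x right, y up, looking along -z (the intrinsics and any distortion apply to the point x, -y, -z); pixel columns grow to the right and rows downward; lengths in m; the calibration is good to about 2 mm. A picture is of the moment at which its call begins: read the wrist's pose just before it. camera_model takes no time and is no camera call.
- r.finish_job(): hands the job in, once; it reports no verdict.
The state is a dict: "t": time; "qpos": joint angles; "joint_velocities": joint speeds; "joint_efforts": joint torques, N m; "position": TCP position; "ee_rot": TCP orientation; "force": force on the tool from outside, world axes, zero at the start; "wrist_torque": the same for the moment, N m; "width": opening from 0.0 (shut) to 1.0 (fully open).
Only numpy, scipy, OpenCV 4.12 (cv2) and the standard library are available. Lean on these libraries where they do the work, as an engineer would, in place of code of your own. Each camera call takes 0.05 s, during which the arm holds its last target.

## Working session

There is one attempt and no reset: what is moved stays moved. The work goes in short steps, Python scripts to look and compute and a tool call to move; the robot and the scene stay as the last step left them, time stands still between calls to the robot, and variables do not carry over. Pictures are saved under pics/ and viewed, and the job is handed in when it is done.

Besides the shell and the picture viewer there is one more tool, called after "Emit:" in YAML: its name, and indented under it one key for each argument. drive_tool: Moves the arm, as the interface text tells. Its arguments: {"type":"object","properties":{"travel":{"type":"array"},"turn":{"type":"array"},"claw":{"type":"number"},"grip_force":{"type":"number"}},"required":["travel","turn"]}

```bash
mkdir -p pics; ls; python3 - <<'E'
from workcell import r, grab_frame, camera_model
import cv2,numpy as np
s=r.read_state(); print({k:np.round(v,3).tolist() for k,v in s.items()})
for n in ("scene","top"):
    p,d=grab_frame(n); cv2.imwrite(f"pics/{n}0.png",p); np.save(f"pics/{n}0.npy",d); print(n,camera_model(n))
print(camera_model("wrist"))
E
```

```text
pics
{'t': 0.0, 'qpos': [-1.303, 0.616, -0.013, 1.425, 0.008, 1.103, -0.04], 'joint_velocities': [-0.001, -0.0, -0.0, 0.001, -0.001, 0.0, 0.0], 'joint_efforts': [0.001, -46.922, 0.259, -17.103, 0.01, 0.009, -0.0], 'position': [0.189, 0.621, 0.23], 'ee_rot': [[-0.001, 0.29, 0.957], [-0.002, 0.957, -0.29], [-1.0, -0.003, 0.0]], 'force': [-1.065, 0.203, -0.087], 'wrist_torque': [0.04, 0.033, -0.007], 'width': 0.995}
scene {'camera_matrix': array([[465.89837393,   0.        , 323.97103044],
       [  0.        , 465.89837393, 237.70422328],
       [  0.        ,   0.        ,   1.        ]]), 'eye': array([0.84511505, 0.49719872, 0.97848555]), 'orientation': array([[-0.88073232, -0.3992052 ,  0.25484464],
       [ 0.4736119 , -0.74061805,  0.47663053],
       [-0.00153085,  0.54048137,  0.84135459]])}
top {'camera_matrix': array([[501.90154071,   0.        , 319.87440298],
       [  0.        , 501.90154071, 236.28120809],
       [  0.        ,   0.        ,   1.        ]]), 'eye': array([0.49500663, 0.00311832, 1.25831979]), 'orientation': array([[-2.47391334e-02,  9.95964009e-01, -8.62766900e-02],
       [-9.99693740e-01, -2.47014666e-02,  1.50428860e-03],
       [-6.32943477e-04,  8.62874817e-02,  9.96270079e-01]])}
{'camera_matrix': array([[338.20889727,   0.        , 320.26965575],
       [  0.        , 338.20889727, 235.34004944],
       [  0.        ,   0.        ,   1.        ]]), 'tool_from_camera': array([[ 2.72326532e-04,  3.25292065e-01, -9.45613556e-01,
        -1.41439545e-01],
       [ 9.99999961e-01, -1.49913736e-04,  2.36418748e-04,
         9.02247685e-04],
       [-6.48553186e-05, -9.45613584e-01, -3.25292094e-01,
        -8.35290067e-02],
       [ 0.00000000e+00,  0.00000000e+00,  0.00000000e+00,
         1.00000000e+00]])}
```

View pics/top0.png

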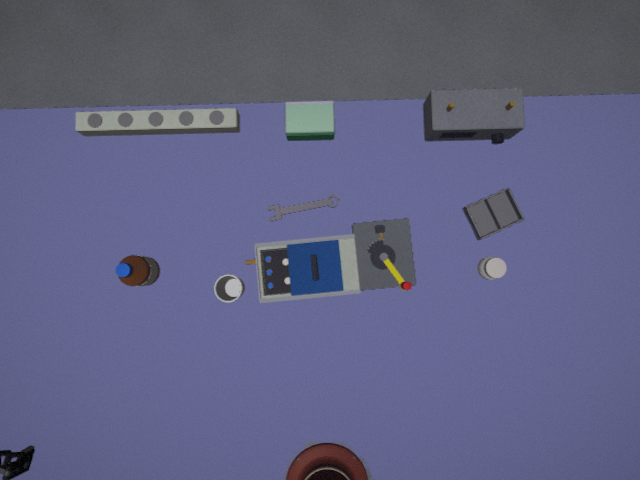

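View pics/scene0.png

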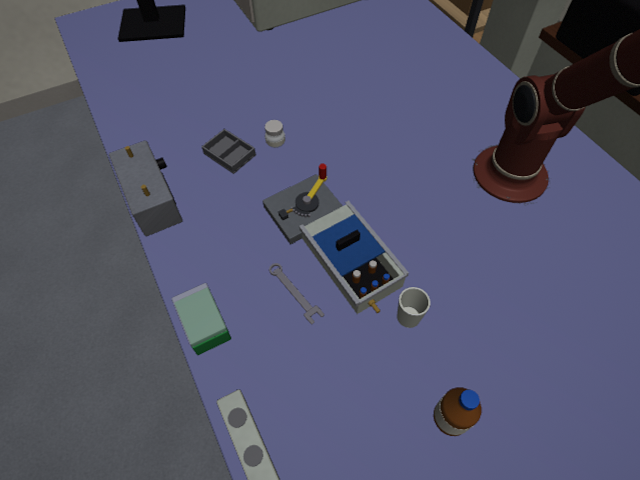

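The top picture shows the box with its +y end to the left (world +y). The handle is near (315,267), the knob near (407,286) and the pivot near (384,257). The beaker stands at (229,288), just off the +y end.

```bash
cat > h.py <<'E'
import numpy as np,cv2
from workcell import r,grab_frame,camera_model
def w(cam,u,v,z=None,d=None):
    m=camera_model(cam);K=m["camera_matrix"]
    ray=np.array([(u-K[0,2])/K[0,0],-(v-K[1,2])/K[1,1],-1.])
    if cam=="wrist": raise Exception
    R=m["orientation"];e=m["eye"];g=R@ray
    return e+g*(d if d is not None else (z-e[2])/g[2])
def cloud(cam,d):
    m=camera_model(cam);K=m["camera_matrix"]
    v,u=np.mgrid[:480,:640]
    ray=np.stack([(u-K[0,2])/K[0,0],-(v-K[1,2])/K[1,1],-np.ones(u.shape)],-1)*d[...,None]
    if cam=="wrist":
        s=r.read_state();T=m["tool_from_camera"];R=s["ee_rot"];R=np.array(R)
        return (ray@T[:3,:3].T+T[:3,3])@R.T+np.array(s["position"])
    return ray@m["orientation"].T+m["eye"]
E
python3 - <<'E'
from h import *
for cam in("top","scene"):
    p=cv2.imread(f"pics/{cam}0.png");d=np.load(f"pics/{cam}0.npy");P=cloud(cam,d)
    hsv=cv2.cvtColor(p,cv2.COLOR_BGR2HSV);H,S,V=cv2.split(hsv)
    near=(P[...,0]>.3)&(P[...,0]<.75)&(P[...,1]>-.35)&(P[...,1]<.3)
    masks=dict(red=((H<6)|(H>174))&(S>180)&(V>80),blue=(H>100)&(H<125)&(S>180)&(V>50)&(P[...,2]>.045),yel=(H>22)&(H<35)&(S>180)&(V>80),
      hand=(V<60)&(P[...,2]>.078)&(P[...,2]<.1),rail=(P[...,2]>.058)&(P[...,2]<.067)&(S<60))
    for k,m in masks.items():
        m=m&near; Q=P[m]
        if len(Q)<4: print(cam,k,len(Q));continue
        vu=np.argwhere(m)
        print(cam,k,len(Q),"med",np.round(np.median(Q,0),4),"z",np.round(np.percentile(Q[:,2],[2,50,98]),3),"rect",[np.round(a,4) for a in cv2.minAreaRect(Q[:,:2].astype(np.float32)*1000)], "px",vu.mean(0)[::-1])
E
```

```text
top red 45 med [ 0.4779 -0.1966  0.09  ] z [0.086 0.09  0.095] rect [array([ 477.926 , -196.3949]), array([16.8148, 13.9067]), np.float64(88.7577)] px [406.6        285.17777778]
top blue 902 med [0.5175 0.0139 0.0576] z [0.053 0.058 0.063] rect [array([524.0278,  39.9985]), array([117.7779, 169.3473]), np.float64(4.3585)] px [314.61197339 269.21286031]
top yel 133 med [ 0.5117 -0.1729  0.0472] z [0.043 0.047 0.053] rect [array([ 512.1027, -174.2332]), array([65.5154, 13.3032]), np.float64(35.4484)] px [393.41353383 271.        ]
top hand 119 med [0.5249 0.0149 0.0875] z [0.082 0.087 0.091] rect [array([492.4173, -74.846 ]), array([221.1525,  53.6082]), np.float64(70.2384)] px [316.07563025 267.14285714]
top rail 890 med [0.4844 0.0539 0.0616] z [0.058 0.062 0.066] rect [array([522.5756,  48.2603]), array([142.2325, 405.1711]), np.float64(4.1961)] px [299.2752809  270.11685393]
scene red 34 med [ 0.4782 -0.1975  0.0896] z [0.072 0.09  0.092] rect [array([ 478.8649, -197.2738]), array([16.086 , 15.1439]), np.float64(61.6758)] px [322.38235294 166.76470588]
scene blue 1991 med [0.5274 0.0276 0.0574] z [0.053 0.057 0.061] rect [array([523.0928,  40.9025]), array([120.0041, 171.2249]), np.float64(4.7128)] px [348.42390758 245.67202411]
scene yel 99 med [ 0.5091 -0.1752  0.0473] z [0.043 0.047 0.051] rect [array([ 507.444, -177.253]), array([74.3371, 14.1748]), np.float64(32.5252)] px [315.74747475 187.3030303 ]
scene hand 176 med [0.5253 0.0181 0.0864] z [0.079 0.086 0.09 ] rect [array([513.5588,  25.3768]), array([ 85.9329, 437.5179]), np.float64(4.3744)] px [351.39204545 240.85227273]
scene rail 1016 med [0.5134 0.0677 0.0613] z [0.058 0.061 0.066] rect [array([521.6622,  81.7873]), array([144.095 , 338.9737]), np.float64(4.4908)] px [358.87007874 259.96751969]
```

```bash
python3 - <<'E'
import cv2
p=cv2.imread("pics/top0.png")[200:320,200:440]; cv2.imwrite("pics/topc.png",cv2.resize(p,(800,400),interpolation=cv2.INTER_CUBIC))
E
```

```text
(no output)
```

View pics/topc.png

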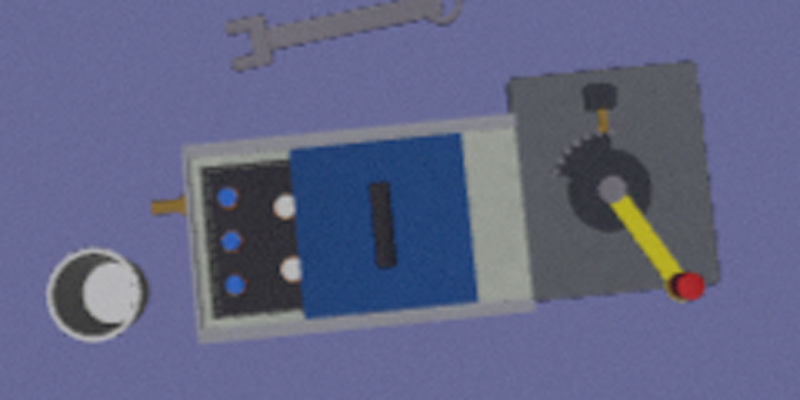

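```bash
python3 - <<'E'
from h import *
for cam in("top","scene"):
    p=cv2.imread(f"pics/{cam}0.png");d=np.load(f"pics/{cam}0.npy");P=cloud(cam,d)
    H,S,V=cv2.split(cv2.cvtColor(p,cv2.COLOR_BGR2HSV))
    m=(H>100)&(H<125)&(S>180)&(V>40)
    n,l,st,c=cv2.connectedComponentsWithStats(m.astype(np.uint8))
    near=[i for i in range(1,n) if 1]
    i=max(near,key=lambda i:st[i,4]); vu=np.argwhere(l==i)
    X=np.array([w(cam,u,v,z=.058)[:2] for v,u in vu])*1000
    rc=cv2.minAreaRect(X.astype(np.float32));print(cam,"cover",st[i],rc)
    m=(V<45)&(P[...,2]>.074)&(P[...,0]>.48)&(P[...,0]<.57)&(abs(P[...,1]-.015)<.03)
    vu=np.argwhere(m);X=np.array([w(cam,u,v,z=.088)[:2] for v,u in vu])*1000
    print("ridge",len(X),cv2.minAreaRect(X.astype(np.float32)))
    m=(abs(P[...,2]-.062)<.012)&(S<70)&(V>70)&(abs(P[...,0]-.52)<.11)&(P[...,1]>-.1)&(P[...,1]<.19)
    m=cv2.morphologyEx(m.astype(np.uint8),cv2.MORPH_OPEN,np.ones((2,2)))>0
    X=np.array([w(cam,u,v,z=.062)[:2] for v,u in np.argwhere(m)])*1000
    print("rails",len(X),cv2.minAreaRect(X.astype(np.float32)))
    b=(P[...,2]>.07)&(P[...,2]<.1)&(P[...,1]>.16)&(P[...,1]<.3)&(abs(P[...,0]-.5)<.15)
    print("beaker",np.round(P[b].mean(0),3))
    b=(P[...,2]>.14)&(P[...,2]<.17)&(P[...,1]>.3)&(P[...,1]<.6)
    print("bottle",np.round(P[b].mean(0),3))
E
```

```text
top cover [290 249  52  44 650] ((517.448486328125, 14.656421661376953), (100.28221130371094, 118.90489196777344), 3.1579883098602295)
ridge 9 ((304.3045349121094, 345.61480712890625), (728.6289672851562, 469.966064453125), 89.10742950439453)
rails 1066 ((520.9462890625, 33.32744598388672), (141.8778533935547, 239.64297485351562), 4.144970893859863)
beaker [0.48  0.223 0.082]
bottle [0.527 0.438 0.149]Traceback (most recent call last):
  File "<stdin>", line 9, in <module>
  File "h.py", line 4, in w
    m=camera_model(cam);K=m["camera_matrix"]
ValueError: time passes only in moves, steps and waits
```

Emit:
drive_tool:
  travel:
    - [0, 0, 0]
    - [0, 0, 0]
    - [0, 0, 0]
    - [0, -4.5, 2.06]
    - [0, -4.5, 2.06]
    - [0, -4.5, 2.06]
    - [0, -4.5, 2.06]
    - [0, -4.5, 2.06]
    - [0, -4.5, 2.06]
    - [0, -4.5, 2.06]
    - [0, -4.5, 2.06]
    - [0, -4.5, 2.06]
    - [0, -4.5, 2.06]
    - [0, -4.5, 2.06]
    - [0, -4.5, 2.06]
    - [0, -4.5, 2.06]
    - [0, -4.4, 2.06]
    - [0, 0, 0]
    - [0, 0, 0]
    - [0, 0, 0]
  turn: [-0.123, -0.124, -0.123, 0, 0, 0, 0, 0, 0, 0, 0, 0, 0, 0, 0, 0, 0, 0, 0, 0]
  claw: 1

```text
t: 2.1
position: [0.5229, 0.018, 0.2309]
ee_rot: [[-0.002, -0.077, 0.997], [0.001, 0.997, 0.077], [-1.0, 0.001, -0.001]]
force: [0.1, -0.1, -0.1]
width: 1.003
```

```bash
sed -i 's/^def w/_c={}\ndef CM(n):\n    if n not in _c:_c[n]=camera_model(n)\n    return _c[n]\ndef w/; s/m=camera_model(cam)/m=CM(cam)/' h.py; python3 - <<'E'
from h import *
s=r.read_state();print(np.round(s["position"],4),np.round(s["ee_rot"],3).tolist(),np.round(s["force"],2),s["t"])
p,d=grab_frame("wrist");cv2.imwrite("pics/w1.png",p);P=cloud("wrist",d);np.save("pics/w1P.npy",P)
H,S,V=cv2.split(cv2.cvtColor(p,cv2.COLOR_BGR2HSV))
for nm,m in dict(ridge=(V<60)&(abs(P[...,2]-.088)<.006)&(abs(P[...,1]-.015)<.05)&(abs(P[...,0]-.525)<.05),
   cover=(H>100)&(H<125)&(S>180)&(abs(P[...,2]-.058)<.006)&(abs(P[...,1]-.015)<.1),
   red=((H<6)|(H>174))&(S>150)&(abs(P[...,2]-.09)<.005)&(P[...,1]<-.1)).items():
    Q=P[m]; vu=np.argwhere(m)
    if len(Q)>5: print(nm,len(Q),vu.mean(0)[::-1],np.median(Q,0),cv2.minAreaRect(Q[:,:2].astype(np.float32)*1000))
E
```

```text
[0.5229 0.018  0.2309] [[-0.002, -0.077, 0.997], [0.001, 0.997, 0.077], [-1.0, 0.001, -0.001]] [ 0.13 -0.08 -0.14] 2.1
ridge 980 [317.46326531 218.25816327] [0.52152826 0.01677214 0.08690728] ((524.57080078125, 16.884410858154297), (59.42212677001953, 13.284588813781738), 4.0815863609313965)
cover 13193 [320.61100584 205.88539377] [0.51594963 0.02351648 0.05705067] ((525.7766723632812, 17.094871520996094), (121.80123138427734, 124.46197509765625), 4.176083087921143)
red 512 [ 62.1640625  145.63476562] [ 0.47646533 -0.19426658  0.08938095] ((477.0662536621094, -195.63485717773438), (18.65825653076172, 19.564220428466797), 21.440319061279297)
```

View pics/w1.png

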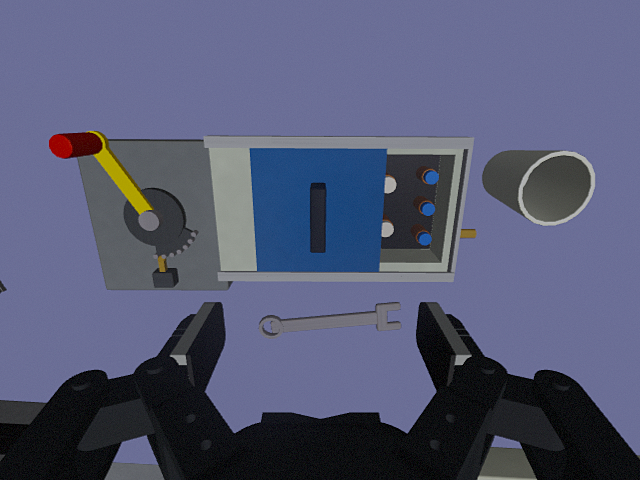

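The wrist picture shows the ridge at (317,218), which measures 59×13 mm at z 0.087, and the knob top at (75,146). Both match the given sizes, so I'll lower the gripper onto the ridge.

Emit:
drive_tool:
  travel:
    - [3, -0.1, 0.1]
    - [3, 0, 0]
    - [3, 0, 0]
    - [3, 0, 0]
    - [2.5, 0, 0]
    - [1.9, 0, 0]
    - [0, 0, 0]
    - [0, 0, 0]
  turn: [0, 0, 0, 0, 0, 0, 0, 0]

```text
t: 2.95
position: [0.5247, 0.0169, 0.0677]
ee_rot: [[-0.0, -0.078, 0.997], [0.001, 0.997, 0.078], [-1.0, 0.001, -0.0]]
force: [-1.2, -0.1, -0.1]
width: 1.001
```

Emit:
drive_tool:
  travel:
    - [0, 0, 0]
    - [0, 0, 0]
    - [0, 0, 0]
    - [0, 0, 0]
    - [0, 0, 0]
    - [0, 0, 0]
    - [0, 0, 0]
    - [0, 0, 0]
    - [0, 0, 0]
    - [0, 0, 0]
  turn: [0, 0, 0, 0, 0, 0, 0, 0, 0, 0]
  claw: -1
  grip_force: 40

```text
t: 3.95
position: [0.5249, 0.0154, 0.0678]
ee_rot: [[0.0, -0.075, 0.997], [0.0, 0.997, 0.075], [-1.0, -0.0, 0.0]]
force: [-2.1, -0.8, 5.8]
width: 0.156
```

Emit:
drive_tool:
  travel:
    - [0, 0.5, 0]
    - [0, 0.8, 0]
    - [0, 0.8, 0]
    - [0, 0.8, 0]
    - [0, 0.8, 0]
    - [0, 0.8, 0]
    - [0, 0.5, 0]
    - [0, 0.3, 0]
    - [0, 0.2, 0]
    - [0, 0, 0]
  turn: [0, 0, 0, 0, 0, 0, 0, 0, 0, 0]

```text
t: 4.95
position: [0.5209, 0.0698, 0.0677]
ee_rot: [[0.001, -0.075, 0.997], [-0.001, 0.997, 0.075], [-1.0, -0.001, 0.001]]
force: [-1.0, -0.9, 5.5]
width: 0.156
```

Emit:
drive_tool:
  travel:
    - [0, 0.3, 0]
    - [0, 0.3, 0]
    - [0, 0.3, 0]
    - [0, 0.2, 0]
    - [0, 0.2, 0]
    - [0, 0, 0]
  turn: [0, 0, 0, 0, 0, 0]

```text
t: 5.55
position: [0.52, 0.0826, 0.0677]
ee_rot: [[0.001, -0.075, 0.997], [-0.001, 0.997, 0.075], [-1.0, -0.001, 0.001]]
force: [0.5, -1.4, 4.6]
width: 0.156
```

```bash
cat > look.py <<'E'
import sys
from h import *
s=r.read_state();print(np.round(s["position"],4),np.round(s["force"],2),s["t"])
cam,n=sys.argv[1:]
p,d=grab_frame(cam);cv2.imwrite(f"pics/{n}.png",p);np.save(f"pics/{n}.npy",cloud(cam,d))
E
python3 look.py wrist w2
```

```text
[0.52   0.0826 0.0677] [ 0.48 -1.37  4.62] 5.55
```

View pics/w2.png

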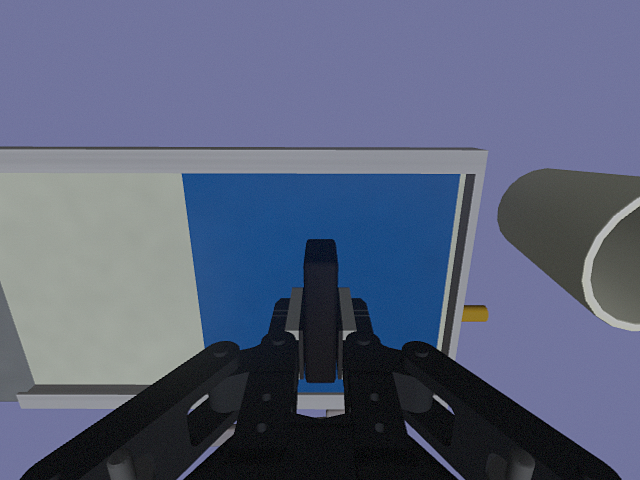

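The blue edge at about (460,175) is still a few mm from the dark end stop at 468. I'll push on gently until I feel the stop.

Emit:
drive_tool:
  travel:
    - [0, 0.1, 0]
    - [0, 0.1, 0]
    - [0, 0.1, 0]
    - [0, 0.1, 0]
    - [0, 0, 0]
  turn: [0, 0, 0, 0, 0]

```text
t: 6.1
position: [0.5198, 0.0863, 0.0678]
ee_rot: [[0.001, -0.074, 0.997], [-0.001, 0.997, 0.074], [-1.0, -0.001, 0.001]]
force: [0.1, -1.4, 4.7]
width: 0.154
```

Emit:
drive_tool:
  travel:
    - [0, 0.1, 0]
    - [0, 0.1, 0]
    - [0, 0.1, 0]
    - [0, 0, 0]
  turn: [0, 0, 0, 0]

```text
t: 6.5
position: [0.5197, 0.0865, 0.0678]
ee_rot: [[0.001, -0.073, 0.997], [-0.004, 0.997, 0.073], [-1.0, -0.004, 0.0]]
force: [-0.3, -6.5, 6.5]
width: 0.152
```

Emit:
drive_tool:
  travel:
    - [0, 0.2, 0]
    - [0, 0.2, 0]
    - [0, 0, 0]
    - [0, 0, 0]
    - [0, 0, 0]
  turn: [0, 0, 0, 0, 0]

```text
t: 7.0
position: [0.5197, 0.0865, 0.0677]
ee_rot: [[0.001, -0.07, 0.998], [-0.009, 0.998, 0.07], [-1.0, -0.009, 0.0]]
force: [0.9, -11.8, 6.3]
width: 0.151
```

```bash
python3 look.py wrist w3
```

```text
[0.5197 0.0865 0.0677] [  0.93 -11.76   6.32] 7.0
```

View pics/w3.png

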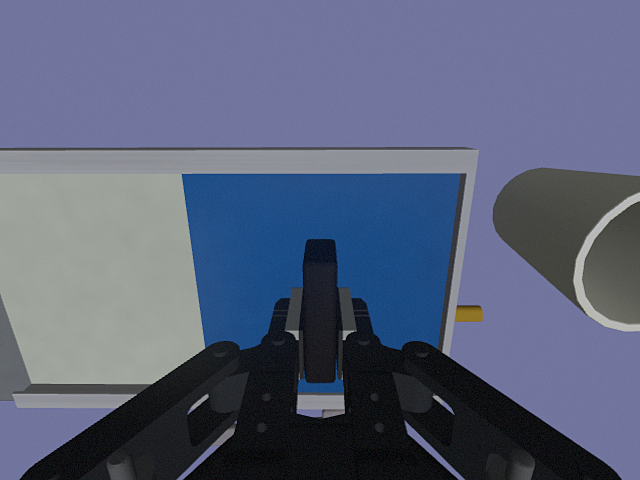

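The cover now touches the end stop: the gap has gone, the position has stalled at y 0.0865, and 12 N is building up. I'll relieve the push, open and lift.

Emit:
drive_tool:
  travel:
    - [0, -0.25, 0]
    - [0, -0.2, 0]
    - [0, 0, 0]
  turn: [0, 0, 0]

```text
t: 7.35
position: [0.5197, 0.0865, 0.0678]
ee_rot: [[0.001, -0.073, 0.997], [-0.004, 0.997, 0.073], [-1.0, -0.004, 0.0]]
force: [-1.1, -5.3, 6.2]
width: 0.154
```

Emit:
drive_tool:
  travel:
    - [0, 0, 0]
    - [0, 0, 0]
    - [0, 0, 0]
    - [0, 0, 0]
    - [0, 0, 0]
    - [0, 0, 0]
    - [0, 0, 0]
    - [0, 0, 0]
    - [-2, 0, 0]
    - [-3, 0, 0]
    - [-3, 0, 0]
    - [-3, 0, 0]
    - [-1, 0, 0]
    - [0, 0, 0]
    - [0, 0, 0]
  turn: [0, 0, 0, 0, 0, 0, 0, 0, 0, 0, 0, 0, 0, 0, 0]
  claw: 1

```text
t: 8.85
position: [0.5183, 0.0896, 0.1862]
ee_rot: [[-0.002, -0.075, 0.997], [-0.0, 0.997, 0.075], [-1.0, -0.0, -0.002]]
force: [-0.1, 0.1, 1.1]
width: 1.0
```

```bash
python3 look.py wrist w4; python3 - <<'E'
from h import *
p=cv2.imread("pics/w4.png");P=np.load("pics/w4.npy");H,S,V=cv2.split(cv2.cvtColor(p,cv2.COLOR_BGR2HSV))
for nm,m in dict(cover=(H>100)&(H<125)&(S>180)&(abs(P[...,2]-.058)<.006)&(abs(P[...,1]-.087)<.1),ridge=(V<60)&(abs(P[...,2]-.088)<.006)&(abs(P[...,1]-.087)<.05)&(abs(P[...,0]-.525)<.05)).items():
    print(nm,cv2.minAreaRect(P[m][:,:2].astype(np.float32)*1000))
E
```

```text
[0.5183 0.0896 0.1862] [-0.09  0.11  1.07] 8.85
cover ((520.2799682617188, 86.94728088378906), (122.17649841308594, 124.21815490722656), 4.107348918914795)
ridge ((518.8848876953125, 86.81170654296875), (59.20649337768555, 13.345297813415527), 3.6275620460510254)
```

View pics/w4.png

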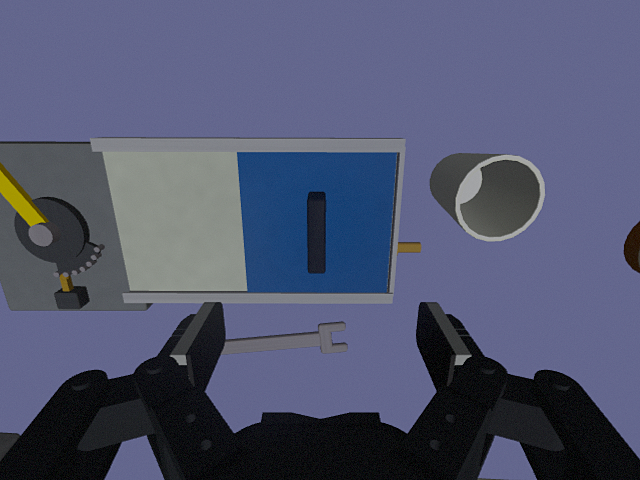

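The cover stayed shut after release: the ridge centre is at y 0.087, with no gap at the end wall near (397,155). Next I'll go above the knob and measure it again.

Emit:
drive_tool:
  travel:
    - [0, 0, 0]
    - [0, 0, 0]
    - [0, -3.3, -1.45]
    - [0, -4, -1.8]
    - [0, -4, -1.8]
    - [0, -4, -1.8]
    - [0, -4, -1.8]
    - [0, -4, -1.8]
    - [0, -3, -1.28]
    - [0, 0, 0]
    - [0, 0, 0]
    - [0, 0, 0]
  turn: [-0.1, -0.1, 0, 0, 0, 0, 0, 0, 0, 0, 0, 0]

```text
t: 10.1
position: [0.4777, -0.1934, 0.1863]
ee_rot: [[-0.002, -0.274, 0.962], [0.002, 0.962, 0.274], [-1.0, 0.002, -0.001]]
force: [0.4, -0.6, 1.2]
width: 1.003
```

```bash
python3 look.py wrist w5; python3 - <<'E'
from h import *
p=cv2.imread("pics/w5.png");P=np.load("pics/w5.npy");H,S,V=cv2.split(cv2.cvtColor(p,cv2.COLOR_BGR2HSV))
m=((H<6)|(H>174))&(S>150)&(abs(P[...,2]-.09)<.005)&(P[...,1]<-.1)
print(np.median(P[m],0),cv2.minAreaRect(P[m][:,:2].astype(np.float32)*1000),cv2.minEnclosingCircle(P[m][:,:2].astype(np.float32)*1000))
E
```

```text
[ 0.4777 -0.1934  0.1863] [ 0.43 -0.58  1.21] 10.1
[ 0.4760954  -0.19700157  0.0894588 ] ((476.60479736328125, -196.9219207763672), (18.76665687561035, 17.98741912841797), 16.122114181518555) ((476.60809326171875, -196.96603393554688), 9.676618576049805)
```

View pics/w5.png

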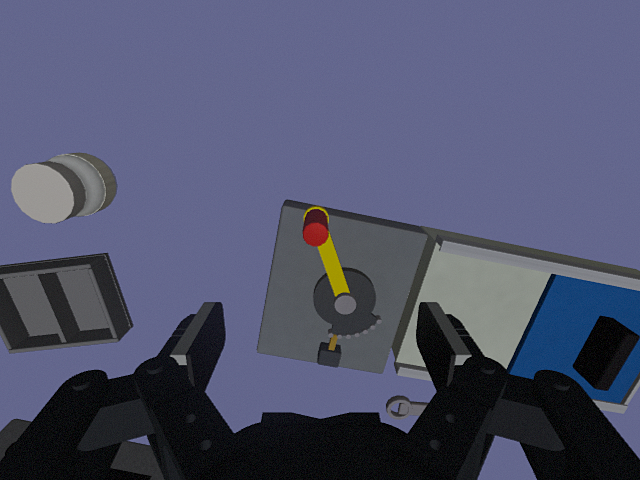

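The knob at (315,230) measures (0.4767, -0.1968) at its top, about 19 mm wide at z 0.0895, as expected. I'll lower onto it and grip.

Emit:
drive_tool:
  travel:
    - [2, -0.3, -0.2]
    - [3, 0, 0]
    - [3, 0, 0]
    - [2.6, 0, 0]
    - [2, 0, 0]
    - [0, 0, 0]
    - [0, 0, 0]
  turn: [0, 0, 0, 0, 0, 0, 0]

```text
t: 10.85
position: [0.4771, -0.1975, 0.0614]
ee_rot: [[-0.0, -0.274, 0.962], [0.001, 0.962, 0.274], [-1.0, 0.001, -0.0]]
force: [0.2, 0.6, 1.2]
width: 1.002
```

Emit:
drive_tool:
  travel:
    - [0, 0, 0]
    - [0, 0, 0]
    - [0, 0, 0]
    - [0, 0, 0]
    - [0, 0, 0]
    - [0, 0, 0]
    - [0, 0, 0]
    - [0, 0, 0]
    - [0, 0, 0]
    - [0, 0, 0]
  turn: [0, 0, 0, 0, 0, 0, 0, 0, 0, 0]
  claw: -1
  grip_force: 40

```text
t: 11.85
position: [0.4765, -0.1978, 0.0618]
ee_rot: [[-0.0, -0.272, 0.962], [0.001, 0.962, 0.272], [-1.0, 0.001, -0.0]]
force: [-1.7, 2.7, 6.6]
width: 0.22
```

```bash
python3 look.py wrist w6
```

```text
[ 0.4765 -0.1978  0.0618] [-1.67  2.67  6.59] 11.85
```

View pics/w6.png

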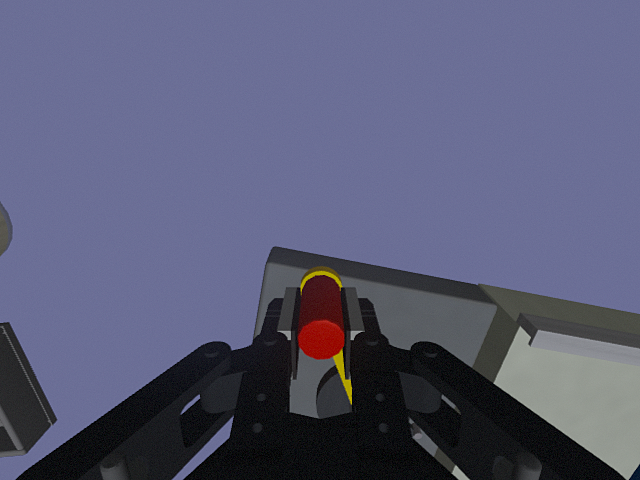

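```bash
cat > q.py <<'E'
import numpy as np
th=np.deg2rad(4.15);r0=np.arctan2(-43,-74)+th
def disp(q): return .085*np.array([np.cos(r0-q)-np.cos(r0),np.sin(r0-q)-np.sin(r0)])
piv=np.array([.4765,-.1978])-.085*np.array([np.cos(r0),np.sin(r0)])
def ang(p):
    v=np.array(p[:2])-piv; return (r0-np.arctan2(v[1],v[0]))%(2*np.pi),np.linalg.norm(v)
if __name__=="__main__":
    y=np.array([-.272,.962]);z=np.array([.962,.272])
    qs=np.arange(0,.66,.035);print("piv",piv)
    D=np.array([disp(q) for q in qs])*100
    for q,a in zip(qs[1:],np.diff(D,axis=0)): print(round(q,3),round(a@y,3),round(a@z,3))
E
python3 q.py
```

```text
piv [ 0.54670994 -0.14988796]
0.035 0.284 -0.09
0.07 0.287 -0.08
0.105 0.289 -0.069
0.14 0.291 -0.059
0.175 0.293 -0.049
0.21 0.295 -0.039
0.245 0.296 -0.028
0.28 0.297 -0.018
0.315 0.297 -0.008
0.35 0.297 0.003
0.385 0.297 0.013
0.42 0.296 0.024
0.455 0.295 0.034
0.49 0.294 0.044
0.525 0.292 0.054
0.56 0.29 0.065
0.595 0.288 0.075
0.63 0.285 0.085
```

Emit:
drive_tool:
  travel:
    - [0, 0.28, -0.09]
    - [0, 0.29, -0.08]
    - [0, 0.29, -0.07]
    - [0, 0.29, -0.06]
    - [0, 0.29, -0.05]
    - [0, 0.3, -0.04]
    - [0, 0.3, -0.03]
    - [0, 0.3, -0.02]
    - [0, 0.3, -0.01]
    - [0, 0, 0]
    - [0, 0, 0]
  turn: [0, 0, 0, 0, 0, 0, 0, 0, 0, 0, 0]

```text
t: 13.0
position: [0.4657, -0.1757, 0.0618]
ee_rot: [[0.002, -0.271, 0.963], [-0.002, 0.963, 0.271], [-1.0, -0.002, 0.001]]
force: [0.9, -5.4, 5.5]
width: 0.22
```

```bash
python3 - <<'E'
from h import *; from q import ang
s=r.read_state();print(np.round(s["position"],4),np.round(s["force"],1),ang(s["position"]),s["width"])
E
```

```text
[ 0.4657 -0.1757  0.0618] [ 0.9 -5.4  5.5] (np.float64(0.29008398324429896), np.float64(0.085013050632438)) 0.2195389885677872
```

Emit:
drive_tool:
  travel:
    - [0, 0.3, 0]
    - [0, 0.3, 0.01]
    - [0, 0.3, 0.02]
    - [0, 0.3, 0.03]
    - [0, 0.29, 0.04]
    - [0, 0.29, 0.05]
    - [0, 0.29, 0.06]
    - [0, 0, 0]
    - [0, 0, 0]
  turn: [0, 0, 0, 0, 0, 0, 0, 0, 0]

```text
t: 13.9
position: [0.4617, -0.154, 0.0618]
ee_rot: [[0.001, -0.272, 0.962], [-0.0, 0.962, 0.272], [-1.0, -0.001, 0.0]]
force: [-0.6, -3.7, 6.0]
width: 0.221
```

```bash
python3 look.py top t7; python3 - <<'E'
from h import *; from q import ang
s=r.read_state();print(np.round(s["position"],4),np.round(s["force"],1),ang(s["position"]),s["width"])
E
```

```text
[ 0.4617 -0.154   0.0618] [-0.57 -3.7   6.04] 13.9
[ 0.4617 -0.154   0.0618] [ 0.2 -2.4  6.5] (np.float64(0.5510575344770205), np.float64(0.08512088288890188)) 0.21529631282263453
```

Emit:
drive_tool:
  travel:
    - [0, 0.2, 0.05]
    - [0, 0.2, 0.05]
    - [0, 0.2, 0.06]
    - [0, 0.1, 0.03]
    - [0, 0, 0]
    - [0, 0, 0]
    - [0, 0, 0]
  turn: [0, 0, 0, 0, 0, 0, 0]

```text
t: 14.65
position: [0.4616, -0.1472, 0.0618]
ee_rot: [[0.001, -0.272, 0.962], [-0.001, 0.962, 0.272], [-1.0, -0.001, 0.001]]
force: [0.8, -3.6, 5.8]
width: 0.221
```

```bash
python3 look.py top t8;python3 look.py wrist w8; python3 - <<'E'
from h import *; from q import ang
s=r.read_state();print(np.round(s["position"],4),np.round(s["force"],1),ang(s["position"]),s["width"])
p=cv2.imread("pics/w8.png");P=np.load("pics/w8.npy");H,S,V=cv2.split(cv2.cvtColor(p,cv2.COLOR_BGR2HSV))
for f in("w6","w8"):
    p=cv2.imread(f"pics/{f}.png");P=np.load(f"pics/{f}.npy");H,S,V=cv2.split(cv2.cvtColor(p,cv2.COLOR_BGR2HSV))
    m=((H<6)|(H>174))&(S>150)&(abs(P[...,2]-.09)<.005)
    print(f,np.array(cv2.minEnclosingCircle(P[m][:,:2].astype(np.float32)*1000)[0]))
p=cv2.imread("pics/t8.png")[200:320,200:440]; cv2.imwrite("pics/t8c.png",cv2.resize(p,(800,400),interpolation=cv2.INTER_CUBIC))
E
```

```text
[ 0.4616 -0.1472  0.0618] [ 0.79 -3.6   5.83] 14.65
[ 0.4616 -0.1472  0.0618] [ 0.01 -3.96  6.13] 14.7
[ 0.4616 -0.1472  0.0618] [ 0.1 -4.8  6. ] (np.float64(0.6304169820378327), np.float64(0.0851220729720854)) 0.22257917568183394
w6 [ 476.28323364 -198.08396912]
w8 [ 462.2444458  -145.20281982]
```

View pics/w8.png

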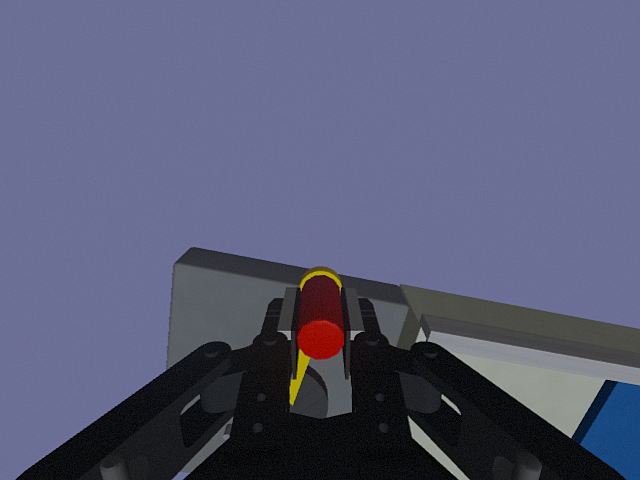

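View pics/t8c.png

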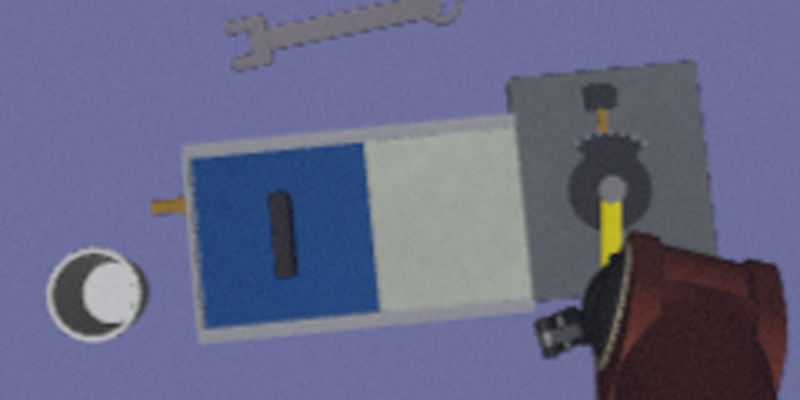

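The lever sits at about 0.63 rad: measured travel (-14.9, +50.6) mm against (-14.7, +51.1) mm expected. The top picture shows the cover still flush with the end wall at (190,240). I'll hold a little longer and then hand in.

Emit:
drive_tool:
  travel:
    - [0, 0, 0]
    - [0, 0, 0]
    - [0, 0, 0]
    - [0, 0, 0]
    - [0, 0, 0]
    - [0, 0, 0]
    - [0, 0, 0]
    - [0, 0, 0]
  turn: [0, 0, 0, 0, 0, 0, 0, 0]

```text
t: 15.55
position: [0.4616, -0.1472, 0.0618]
ee_rot: [[0.001, -0.272, 0.962], [-0.001, 0.962, 0.272], [-1.0, -0.001, 0.001]]
force: [0.6, -4.6, 5.5]
width: 0.219
```

```bash
python3 - <<'E'
from h import *; from q import ang
s=r.read_state();print(np.round(s["position"],4),np.round(s["force"],1),ang(s["position"]),s["width"])
q=ang(s["position"])[0]
if .59<q<.67: print(r.finish_job())
E
```

```text
[ 0.4616 -0.1472  0.0618] [ 0.6 -4.6  5.5] (np.float64(0.6306206730158905), np.float64(0.08512856141118365)) 0.21866575745608413
the job is handed in; nothing more can be done
None
```

I shut the cover, swung the lever to its third click and handed the job in at 15.6 s with the gripper still holding the knob. The hand-in reports no verdict.

- **Cover:** I gripped the ridge and slid it until it stopped at y 0.0865 with about 12 N building up. After release the wrist camera put the ridge at y 0.087. A later top picture, with the lever already at the third click, showed no gap at the end wall.
- **Lever:** The gripper position gives 0.63 rad, steady over the last second, with about 4.6 N of sideways load and a 40 N grip. A rougher wrist-camera estimate of the knob gives about 0.65 rad. Both are within 0.54 to 0.72.
- **Glassware and tools:** The last top view shows the beaker and wrench where they were at the start. I did not re-measure the bottle, tray, jar or the vials under the cover, but nothing came near the first three.

No check failed. The only disagreement was a few millimetres between camera and box-model positions for the knob and pivot.

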